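# Hook the clip-in spice shelf onto its slotted rack

### The job

Hang the little orange-handled shelf on the white slotted rack: pass both hook tabs on its back through the two slots, then push it straight down until it is fully home and the red spring catch has snapped out above its back bar. Let go of it, and leave the blue-handled tray (it has no hooks) and the jars where they stand.

Things in the scene. Friction and masses are not known exactly. Their poses are not given: they have to be found in the camera images.
- shelf_grip (a point): centre of the orange handle bar of the loose clip-in shelf (dark steel tray, 0.2 kg). Axes are the shelf's: x from its open front to its hooked back, y left, z up. The bar is 14 mm (x) by 104 (y) by 16 (z), with nothing under it for 100 mm; its centre is 125 mm above the shelf's underside
- shelf: the orange-handled shelf; origin at the centre of its underside, same axes. Tray 60 mm (x) by 110 (y), back face at x = 30; a bar 10 mm high runs along the bottom of the back, open above it in the middle 52 mm. Two steel hook tabs behind it at y = 36 and -36, 14 wide, x = 30 to 50, z = 22 (lip end) to 46. The gap between lip and back face is 7 mm at the top, 16 at the lip's end
- tab_left (a point): near the lower end of the left hook tab's down-turned lip, (46.5, 36, -99) mm from the handle centre; the lip hangs 18 mm below the tab's shank
- tab_right (a point): the same on the right tab, (46.5, -36, -99) mm from the handle centre
- rack: white steel panel 136 mm wide, 4 thick, top edge at z = 139, fixed on a wooden foot (8 mm thick, reaching 20 mm in front). Origin on the worktop under the middle of its front face; x from the front into the panel, y left, z up. Two slots through it at y = 36 and -36, each 36 wide, z = 85 to 129. Behind and above, a wall unit hangs 570 mm up from world x = 640
- home (a point): where the handle centre is when the shelf is fully home: (-31, 0, 170) mm from the rack's origin, rack's axes. The tabs pass the slots with the shelf level and its handle centre 28 mm (give or take 9) above home; its back face meets the panel at x = 1 mm past home; at x = 35 mm short of home the tabs are clear in front. From there forward, then down: the tabs rest on the slots' lower edges
- catch (a joint): red spring tongue in the middle of the rack, hinged at its top, its lower end 60 mm above the worktop and 8 mm in front of the panel; rad, 0 = sprung out, about 0.2 = pushed back flush. The shelf's bottom bar pushes it back on the way down (a light push of a few newtons does it) and it snaps out above the bar when the shelf is home
- tray_grip (a point): handle centre of a look-alike loose tray with a blue handle and no hook tabs, same sizes: not to be moved
- spice_jar: glass spice jar with a black lid, 45 mm across, 105 mm high, origin at the centre of its underside: not to be moved
- mustard_jar: glass mustard jar with a red lid, 62 mm across, 85 mm high, origin at the centre of its underside: not to be moved

How it is judged:
By the outcome, as a careful person would: the job done as asked, in the order asked, and still so for the second after the job is handed in, with the robot touching nothing.
It also fails if it takes over 48 s, if anything falls off the work surface, if the arm or the gripper's body presses on something with over 40 N, if the wrist force passes 120 N, or if a joint passes its speed limit or range.

### The arm

A 6-joint arm with a two-finger parallel gripper is mounted at the origin on a cart in front of the work surface, level with it; the furniture and walls round the work are solid. World frame = base frame: x ahead of the robot, y to its left, z up, the work surface at z = 0. Lengths are in m, angles in rad, forces in N, time in s.
With the tool pointing down it reaches from about 0.35 to 0.975 m from the base axis. Payload 17.4 kg.
Tool frame: the origin (TCP) lies at the centre of the arm's flange, where the gripper is bolted on; the fingertips stand 173 mm ahead of it and the grasp point (between the pads) lies robot.hold_point_z ahead of it (robot.hold_point_z is the distance from the TCP to the grasp point, in m); z points along the fingers, y is the line along which they close (so a half turn about z gives the same grasp; the last joint's range is limited). The gripper opens to 85 mm and grips with 20 to 120 N. Pads are 22 mm wide; open, the fingers measure 114 mm over their backs; the gripper's body (76 mm by 85 mm) begins 54 mm behind the grasp point. The pads swing forward as they close: fully open they stand 13 mm farther back than shut.
Start: joints at [-1.322, 0.116, 1.442, -0, 1.584, -0.038], TCP at [0.191, -0.647, 0.405] pointing down, gripper open.
Joint ranges: [-2.83, 2.83], [-0.83, 2.19], [0.07, 2.5], [-1.14, 4.28], [0.01, 3], [-2.97, 2.97]. Speed limits (rad/s): [1.89, 1.89, 2.22, 3.14, 3.14, 3.14].

### API

Orientations are given as a rotation vector (axis times angle).
In Python, from cell import robot gives the robot as it stands.
- The arm moves only by the tool move_arm, never from a script. Its argument "moves" is a list of rows, each an object of numbers: "tx", "ty", "tz": the shift along the world's x, y, z each as a share of 0.05 m, from -1 to 1; "wx", "wy", "wz": the turn, a rotation vector about the world's x, y, z each as a share of 180 degrees, from -1 to 1; "jaw": the closure, from -1 (fully open) to 1 (shut). A call has 1 to 12 rows; each row shifts and turns the commanded pose from where the row before left it; what a row does not reach is not made up. A row lasts 1/12 s, in which the tool goes at most 41.7 mm and 7.16 degrees, less where a joint would pass 70% of its speed; a pose out of reach is approached as far as the arm can. A call with a number of a shift or a turn outside -1 to 1 is refused whole. A call with a gripper value outside its range is refused whole. The fingers move at their own pace and stop on an object; the grip force is fixed at half the most. Time passes only in rows, so rows that do not move let the fingers close. It gives the time, the measured TCP pose, the force, the opening and the grip force at its end, in the units of the state.
- robot.state(): the state, without advancing time (a new reading comes with each control period).
- robot.snapshot(name): name is "side" or "top" or "wrist"; returns a dict with "img" (420x560x3 uint8, red, green, blue), "fovy" (degrees; the focal length in pixels is half the picture's height over the tangent of half this angle, whatever the lens; pixels are square), "cx", "cy" (the principal point, pixels), "dist" ([k1, k2, p1, p2, k3] as OpenCV has them; the pictures are not rectified), "T" (4x4, takes a point from camera to world coordinates). Camera axes: x right, y down, z forward; pixel columns grow to the right and rows downward; lengths in m; the calibration is good to about 2 mm. A picture is of the moment at which its call begins. There is no depth.
- robot.hand_in(): hands the job in; it is judged then, once.
The state is a dict: "clock": time; "qpos": joint angles; "joint_velocities": joint speeds; "joint_efforts": joint torques, N m; "ee_pos": TCP position; "eef_rot": TCP orientation; "force": force on the tool from outside, world axes, zero at the start; "torque": the same for the moment, N m; "gripper_width": finger opening in m; "grip_force": force on a finger pad.
Only numpy, scipy, OpenCV 4.12 (cv2) and the standard library are available. Lean on these libraries where they do the work, as an engineer would, in place of code of your own. Each camera call takes 0.05 s, during which the arm holds its last target. There are 200 camera calls.

## Working session

There is one attempt and no reset: what is moved stays moved. The work goes in short steps, Python scripts to look and compute and a tool call to move; the robot and the scene stay as the last step left them, time stands still between calls to the robot, and variables do not carry over. Pictures are saved under pics/ and viewed, at most 10 in all, crops included, and the job is handed in when it is done.

Besides the shell and the picture viewer there is one more tool, called as name([rows], argument=value, ...), one row to a line, values as JSON. move_arm: Moves the arm, as the interface text tells. Shift numbers are shares of 0.05 m and turn numbers shares of 180 degrees, none past 1 either way. Its arguments: {"type":"object","properties":{"moves":{"type":"array","items":{"type":"object","properties":{"tx":{"type":"number"},"ty":{"type":"number"},"tz":{"type":"number"},"wx":{"type":"number"},"wy":{"type":"number"},"wz":{"type":"number"},"jaw":{"type":"number"}}}}},"required":["moves"]}

```bash
mkdir -p pics
cat > h.py <<'E'
import cv2,numpy as np
from cell import robot
def snap(n,f=None):
    s=robot.snapshot(n)
    if f: cv2.imwrite('pics/'+f,s['img'][:,:,::-1])
    return s
def K(s):
    f=210/np.tan(np.radians(s['fovy'])/2); return np.array([[f,0,s['cx']],[0,f,s['cy']],[0,0,1.]])
def ray(s,p):
    u=cv2.undistortPoints(np.array([[p]],float),K(s),np.array(s['dist'],float))[0,0]
    T=np.array(s['T']); return T[:3,3],T[:3,:3]@np.array([u[0],u[1],1])
def plane(s,p,z):
    o,d=ray(s,p); return o+d*(z-o[2])/d[2]
def tri(rs):
    A=0;b=0
    for o,d in rs:
        d=d/np.linalg.norm(d);P=np.eye(3)-np.outer(d,d);A=A+P;b=b+P@o
    return np.linalg.solve(A,b)
E
python3 - <<'E'
from h import *
a=[snap(n,n+'0.png')['img'] for n in('side','top')]
w=snap('wrist','wrist0.png')
st=robot.state();print(st, robot.hold_point_z)
for n in('side','top'):
    s=robot.snapshot(n);print(n,np.round(s['T'],3).tolist(),s['fovy'])
E
```

```text
{'clock': 0.15, 'qpos': array([-1.32181039e+00,  1.16390914e-01,  1.44208886e+00, -3.48009996e-05,
        1.58399784e+00, -3.77779826e-02]), 'joint_velocities': array([ 0.00091456, -0.00135993, -0.00396941, -0.00085441,  0.00042265,
       -0.000362  ]), 'joint_efforts': array([ 3.99076249e-03, -7.32514501e+01, -6.32846045e+01,  1.43673815e-04,
        5.02850628e-03,  2.11066271e-05]), 'ee_pos': array([ 0.19092995, -0.64745319,  0.40413576]), 'eef_rot': array([-3.10848763e+00, -4.48779962e-01,  2.00826993e-04]), 'force': array([ 0.45242947, -0.35127067, -0.42041351]), 'torque': array([-0.00551828, -0.05711039, -0.03708436]), 'grip_force': 0.0, 'gripper_width': 0.08556259777425622} 0.1547
side [[0.997, -0.051, 0.062, 0.475], [-0.08, -0.608, 0.79, -0.438], [-0.003, -0.792, -0.61, 0.663], [0.0, 0.0, 0.0, 1.0]] 53.3702925333657
top [[0.003, -0.974, 0.225, 0.311], [-1.0, -0.003, -0.001, 0.222], [0.002, -0.225, -0.974, 0.979], [0.0, 0.0, 0.0, 1.0]] 53.46408883554698
```

View pics/side0.png

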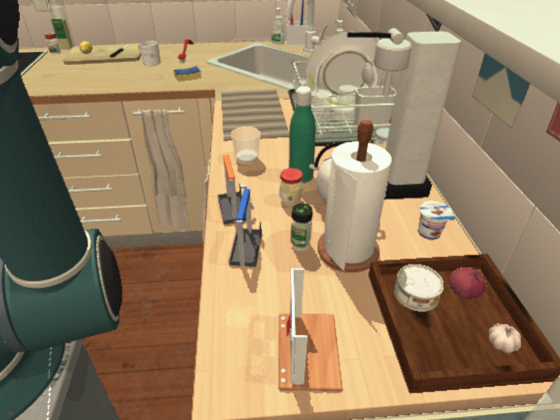

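View pics/top0.png

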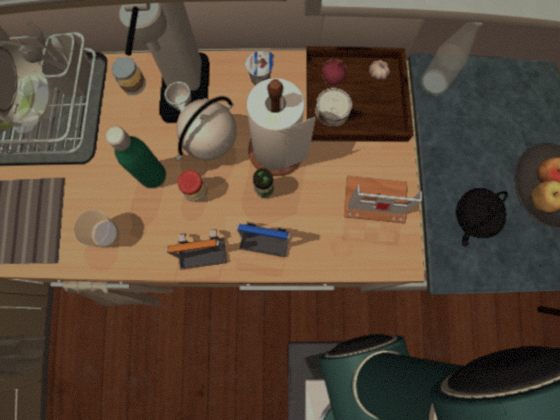

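The side view shows the orange handle at about (229,167), the blue one at (244,204) and the rack at (297,325). In the top view they are at (196,247), (263,234) and (382,195). Next I'll measure them.

Run:
```python
from h import *
S={n:snap(n) for n in('side','top')}
roi={'side':(150,270,205,260),'top':(220,260,150,300)}
for col,(lo,hi) in {'orange':((5,170,120),(16,255,255)),'blue':((105,150,80),(125,255,255))}.items():
    ends={}
    for n,s in S.items():
        hsv=cv2.cvtColor(s['img'],cv2.COLOR_RGB2HSV);m=cv2.inRange(hsv,lo,hi)
        r=roi[n];z=np.zeros_like(m);z[r[0]:r[1],r[2]:r[3]]=m[r[0]:r[1],r[2]:r[3]]
        nn,l,st,c=cv2.connectedComponentsWithStats(z);k=1+np.argmax(st[1:,4])
        ys,xs=np.where(l==k);(c,wh,a)=cv2.minAreaRect(np.c_[xs,ys].astype(np.float32))
        b=cv2.boxPoints((c,wh,a));d=[np.linalg.norm(b[1]-b[0]),np.linalg.norm(b[2]-b[1])]
        e=[(b[0]+b[1])/2,(b[2]+b[3])/2] if d[0]<d[1] else [(b[1]+b[2])/2,(b[3]+b[0])/2]
        e.sort(key=lambda p:p[0] if n=='top' else p[1]); ends[n]=e
        print(col,n,st[k],np.round(c),np.round(e,1).tolist(), [np.round(plane(s,p,.129),4).tolist() for p in e])
    for i in (0,1): print(' tri',np.round(tri([ray(S[n],ends[n][i]) for n in S]),4))
t=S['top']['img'][160:235,330:430];s=S['side']['img'][255:400,235:355]
cv2.imwrite('pics/c.png',np.hstack([cv2.resize(t,(400*560//560,300),interpolation=2)[:, :],cv2.resize(s,(248,300),interpolation=2)])[:,:,::-1])
```

```text
orange side [224 155  10  24 122] [228. 167.] [[225.0, 155.3000030517578], [231.3000030517578, 178.1999969482422]] [[0.427, 0.4503, 0.129], [0.4421, 0.3491, 0.129]]
orange top [168 239  48  13 304] [191. 245.] [[167.6999969482422, 248.89999389648438], [215.3000030517578, 241.89999389648438]] [[0.4281, 0.4493, 0.129], [0.4434, 0.3506, 0.129]]
 tri [0.4275 0.4489 0.1299]
 tri [0.4428 0.3505 0.1282]
blue side [237 189  12  31 186] [243. 204.] [[246.39999389648438, 188.89999389648438], [239.8000030517578, 218.60000610351562]] [[0.4749, 0.3049, 0.129], [0.4587, 0.2046, 0.129]]
blue top [239 225  48  14 300] [263. 231.] [[239.10000610351562, 226.6999969482422], [286.1000061035156, 235.3000030517578]] [[0.4755, 0.302, 0.129], [0.4579, 0.2042, 0.129]]
 tri [0.475  0.3018 0.1313]
 tri [0.4583 0.2043 0.1291]
```

View pics/c.png

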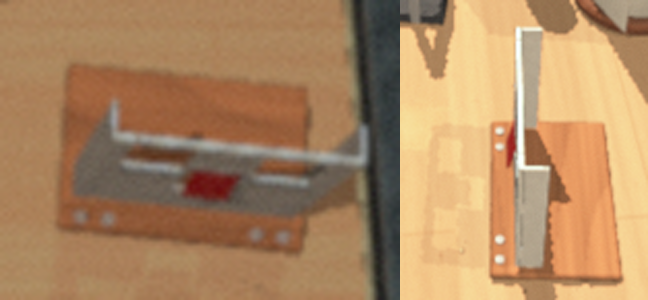

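The top crop shows the panel's top edge running from about (358,195) to (420,200) in full-image pixels. The red catch and the foot's front edge face the robot. I'll get a rough rack position, then use the wrist camera on the way.

Run:
```python
from h import *
S={n:snap(n) for n in('side','top')}
for p in[(112,138),(362,160)]: print(plane(S['top'],(330+p[0]/4,160+p[1]/4),.139))
for p in[(58,228),(300,250),(308,86),(68,64)]: print('foot',plane(S['top'],(330+p[0]/4,160+p[1]/4),.008))
k=120/248
for p in[(517,28),(523,166)]: print('side',plane(S['side'],(235+(p[0]-400)*k,255+p[1]*145/300),.139))
w=snap('wrist');st=robot.state();from scipy.spatial.transform import Rotation as R
Rt=R.from_rotvec(st['eef_rot']).as_matrix();T=np.array(w['T']);print(w['fovy'],np.round(Rt.T@T[:3,:3],3),Rt.T@(T[:3,3]-st['ee_pos']),np.round(Rt,3))
```

```text
[0.54306471 0.0533632  0.139     ]
[ 0.53183785 -0.08012839  0.139     ]
foot [0.52326261 0.06195016 0.008     ]
foot [ 0.51007972 -0.08460139  0.008     ]
foot [ 0.6132087 -0.0967094  0.008    ]
foot [0.62611632 0.05222263 0.008     ]
side [0.54466042 0.05231152 0.139     ]
side [ 0.53360381 -0.07899937  0.139     ]
61.805905797926684 [[ 0.    -0.966 -0.26 ]
 [ 1.     0.    -0.   ]
 [ 0.001 -0.26   0.966]] [0.06606987 0.00057477 0.02979353] [[ 0.959  0.283  0.   ]
 [ 0.283 -0.959  0.   ]
 [ 0.    -0.    -1.   ]]
```

View pics/wrist0.png

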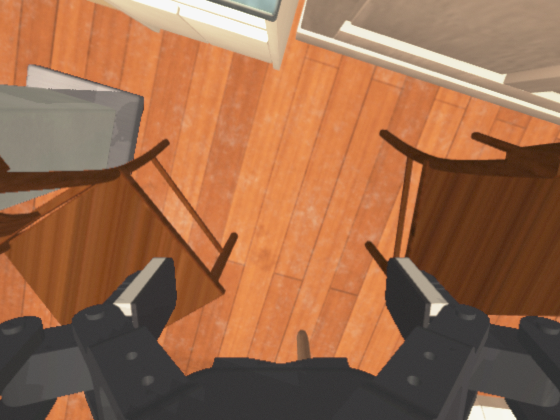

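The rack is at about (0.537, -0.013) with yaw -4.9°. The shelf handle is at (0.435, 0.400) with yaw +8.8°. I'll go over the rack for one close look.

move_arm([
  {"tx":0.38,"ty":0.48,"wz":0.038,"jaw":-1},
  {"tx":0.38,"ty":0.48,"wz":0.038},
  {"tx":0.38,"ty":0.48,"wz":0.038},
  {"tx":0.38,"ty":0.48,"wz":0.038},
  {"tx":0.38,"ty":0.48,"wz":0.038},
  {"tx":0.38,"ty":0.48,"wz":0.038},
  {"tx":0.38,"ty":0.48,"wz":0.038},
  {"tx":0.38,"ty":0.48,"wz":0.038},
  {"tx":0.38,"ty":0.48,"wz":0.038},
  {"tx":0.38,"ty":0.48,"wz":0.038},
  {"tx":0.38,"ty":0.48},
  {"tx":0.38,"ty":0.48},
])

```text
validation failed for argument at $.mo...
```

move_arm([
  {"tx":0.13,"ty":0.5},
  {"tx":0.13,"ty":0.5},
  {"tx":0.13,"ty":0.5},
  {"tx":0.13,"ty":0.5},
  {"tx":0.13,"ty":0.5},
  {"tx":0.13,"ty":0.5},
  {"tx":0.13,"ty":0.5},
  {"tx":0.13,"ty":0.5},
  {"tx":0.13,"ty":0.5},
  {"tx":0.13,"ty":0.5},
  {"tx":0.13,"ty":0.5},
  {"tx":0.1,"ty":0.5},
  {},
])

```text
validation failed for argument at $.mo...
```

move_arm([
  {"tx":0.38,"ty":0.48,"tz":0,"wx":0,"wy":0,"wz":0.038,"jaw":-1},
  {"tx":0.38,"ty":0.48,"tz":0,"wx":0,"wy":0,"wz":0.038,"jaw":-1},
  {"tx":0.38,"ty":0.48,"tz":0,"wx":0,"wy":0,"wz":0.038,"jaw":-1},
  {"tx":0.38,"ty":0.48,"tz":0,"wx":0,"wy":0,"wz":0.038,"jaw":-1},
  {"tx":0.38,"ty":0.48,"tz":0,"wx":0,"wy":0,"wz":0.038,"jaw":-1},
  {"tx":0.38,"ty":0.48,"tz":0,"wx":0,"wy":0,"wz":0.038,"jaw":-1},
  {"tx":0.38,"ty":0.48,"tz":0,"wx":0,"wy":0,"wz":0.038,"jaw":-1},
  {"tx":0.38,"ty":0.48,"tz":0,"wx":0,"wy":0,"wz":0.038,"jaw":-1},
  {"tx":0.38,"ty":0.48,"tz":0,"wx":0,"wy":0,"wz":0.038,"jaw":-1},
  {"tx":0.38,"ty":0.48,"tz":0,"wx":0,"wy":0,"wz":0.038,"jaw":-1},
  {"tx":0.38,"ty":0.48,"tz":0,"wx":0,"wy":0,"wz":0,"jaw":-1},
  {"tx":0.38,"ty":0.48,"tz":0,"wx":0,"wy":0,"wz":0,"jaw":-1},
])

```text
clock: 1.5
ee_pos: [0.4196, -0.3581, 0.4049]
eef_rot: [2.318, 2.12, 0.0]
force: [-0.3, -0.6, 0.6]
gripper_width: 0.0858
grip_force: 0.0
```

move_arm([
  {"tx":0.14,"ty":0.5,"tz":0,"wx":0,"wy":0,"wz":0,"jaw":-1},
  {"tx":0.14,"ty":0.5,"tz":0,"wx":0,"wy":0,"wz":0,"jaw":-1},
  {"tx":0.14,"ty":0.5,"tz":0,"wx":0,"wy":0,"wz":0,"jaw":-1},
  {"tx":0.14,"ty":0.5,"tz":0,"wx":0,"wy":0,"wz":0,"jaw":-1},
  {"tx":0.14,"ty":0.5,"tz":0,"wx":0,"wy":0,"wz":0,"jaw":-1},
  {"tx":0.14,"ty":0.5,"tz":0,"wx":0,"wy":0,"wz":0,"jaw":-1},
  {"tx":0.14,"ty":0.5,"tz":0,"wx":0,"wy":0,"wz":0,"jaw":-1},
  {"tx":0.14,"ty":0.5,"tz":0,"wx":0,"wy":0,"wz":0,"jaw":-1},
  {"tx":0.14,"ty":0.5,"tz":0,"wx":0,"wy":0,"wz":0,"jaw":-1},
  {"tx":0.14,"ty":0.5,"tz":0,"wx":0,"wy":0,"wz":0,"jaw":-1},
  {"tx":0.14,"ty":0.5,"tz":0,"wx":0,"wy":0,"wz":0,"jaw":-1},
  {"tx":0.14,"ty":0.5,"tz":0,"wx":0,"wy":0,"wz":0,"jaw":-1},
])

```text
clock: 2.5
ee_pos: [0.503, -0.0581, 0.4049]
eef_rot: [2.319, 2.119, 0.001]
force: [1.4, -0.7, -0.1]
gripper_width: 0.0852
grip_force: 0.0
```

Run:
```python
from h import *
snap('wrist','w1.png')
```

```text
(no output)
```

View pics/w1.png

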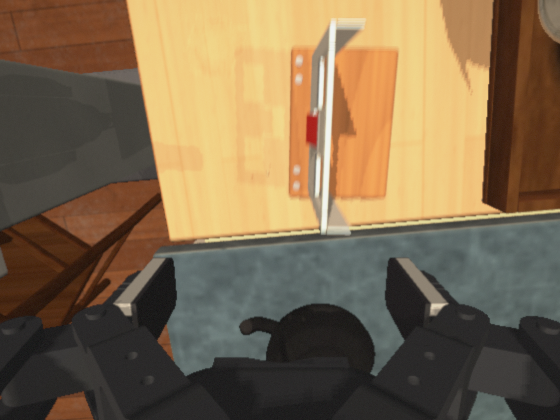

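The wrist view shows the panel's top edge running from about (332,22) to (324,233), with the red catch at (312,130) in front.

Run:
```python
from h import *
s=snap('wrist');g=s['img'].min(axis=2)
print(g[[40,100,160,220],310:345])
for v in (60,140,210):print(v)
ms=[]
for v in range(40,226,5):
    r=np.where(g[v,312:340]>205)[0]
    if len(r): 
        # last contiguous run
        k=len(r)-1
        while k>0 and r[k-1]==r[k]-1:k-=1
        ms.append((312+r[k]-.5,v,312+r[-1]+.5))
ms=np.array(ms)
L=np.array([plane(s,(m[0],m[1]),.139) for m in ms]);Rr=np.array([plane(s,(m[2],m[1]),.139) for m in ms])
print(np.round(np.c_[ms[::6],L[::6,:2],Rr[::6,:2]],4))
for P in(L,Rr):
    c=np.polyfit(P[:,1],P[:,0],1);print('yaw',-np.degrees(np.arctan(c[0])),'x at y=-.013',np.polyval(c,-.013))
for p in[(332,21),(324,234)]:print(plane(s,p,.139))
hsv=cv2.cvtColor(s['img'],cv2.COLOR_RGB2HSV);m=cv2.inRange(hsv[100:160,295:325],(0,200,90),(4,255,255))
ys,xs=np.where(m);print(len(xs),xs.min()+295,xs.max()+295,ys.min()+100,ys.max()+100,plane(s,(312,ys.mean()+100),.075))
```

```text
[[123 123 124 123 126 126 128 126 127 130 131 130 132 127 120 116 118 151
  217 239 240 239 235 206 123 101 100 100  98  98  97  98 100  99  99]
 [115 118 118 118 117 112 102 170 237 240 237 209  97  81 122 168 231 240
  240 238 224 135  69  59  58  58  59  59  57  58  57  57  58  63  79]
 [100 101 103 106  93 109 121 126 117 116 119 129 154 221 238 239 238 230
  175  98  80  61  59  59  59  61  67  80  82  83  82  79  81  80  81]
 [128 126 126 124 120 116 117 120 118 123 157 213 223 222 217 174 105  93
   95 107 139 145 143 143 145 144 145 143 144 143 132 124 122 122 123]]
60
140
210
[[ 3.275e+02  4.000e+01  3.335e+02  5.432e-01  4.980e-02  5.469e-01
   4.950e-02]
 [ 3.265e+02  7.000e+01  3.315e+02  5.416e-01  3.240e-02  5.447e-01
   3.210e-02]
 [ 3.255e+02  1.000e+02  3.305e+02  5.399e-01  1.420e-02  5.431e-01
   1.390e-02]
 [ 3.245e+02  1.300e+02  3.285e+02  5.382e-01 -4.700e-03  5.408e-01
  -4.900e-03]
 [ 3.225e+02  1.600e+02  3.275e+02  5.357e-01 -2.440e-02  5.391e-01
  -2.470e-02]
 [ 3.215e+02  1.900e+02  3.265e+02  5.338e-01 -4.500e-02  5.373e-01
  -4.530e-02]
 [ 3.205e+02  2.200e+02  3.245e+02  5.319e-01 -6.650e-02  5.347e-01
  -6.680e-02]]
yaw -5.7567706113459325 x at y=-.013 0.5371216396121107
yaw -5.705509007502666 x at y=-.013 0.540275185022848
[0.54650886 0.06030841 0.139     ]
[ 0.53375287 -0.07720093  0.139     ]
263 305 315 122 152 [ 0.53502369 -0.01299444  0.075     ]
```

The rack front is at about x = 0.537 (y = -0.012), yaw about -5.3°. That puts home at (0.506, -0.009, 0.170). Next I'll go above the shelf.

move_arm([
  {"tx":-0.34,"ty":0.7,"tz":0,"wx":0,"wy":0,"wz":0.0193,"jaw":-1},
  {"tx":-0.34,"ty":0.7,"tz":0,"wx":0,"wy":0,"wz":0.0193,"jaw":-1},
  {"tx":-0.34,"ty":0.7,"tz":0,"wx":0,"wy":0,"wz":0.0193,"jaw":-1},
  {"tx":-0.34,"ty":0.7,"tz":0,"wx":0,"wy":0,"wz":0.0193,"jaw":-1},
  {"tx":0,"ty":0.8,"tz":0,"wx":0,"wy":0,"wz":0,"jaw":-1},
  {"tx":0,"ty":0.8,"tz":0,"wx":0,"wy":0,"wz":0,"jaw":-1},
  {"tx":0,"ty":0.8,"tz":0,"wx":0,"wy":0,"wz":0,"jaw":-1},
  {"tx":0,"ty":0.8,"tz":0,"wx":0,"wy":0,"wz":0,"jaw":-1},
  {"tx":0,"ty":0.8,"tz":0,"wx":0,"wy":0,"wz":0,"jaw":-1},
  {"tx":0,"ty":0.7,"tz":0,"wx":0,"wy":0,"wz":0,"jaw":-1},
  {"tx":0,"ty":0.7,"tz":0,"wx":0,"wy":0,"wz":0,"jaw":-1},
  {"tx":0,"ty":0.4,"tz":0,"wx":0,"wy":0,"wz":0,"jaw":-1},
])

```text
clock: 3.6
ee_pos: [0.4347, 0.3732, 0.4044]
eef_rot: [-2.044, -2.385, 0.0]
force: [0.7, 0.5, -0.2]
gripper_width: 0.0852
grip_force: 0.0
```

Run:
```python
from h import *
s=snap('wrist','w2.png');st=robot.state();print(st['ee_pos'],st['eef_rot'])
hsv=cv2.cvtColor(s['img'],cv2.COLOR_RGB2HSV);m=cv2.inRange(hsv,(5,190,120),(16,255,255));m=cv2.morphologyEx(m,2,np.ones((3,3)))
n,l,S,c=cv2.connectedComponentsWithStats(m);print(S[1:][S[1:,4]>150])
```

```text
[0.43470525 0.37463386 0.40402545] [-2.04274939e+00 -2.38544684e+00  2.98289571e-04]
[[ 278   90   21  144 2205]]
```

View pics/w2.png

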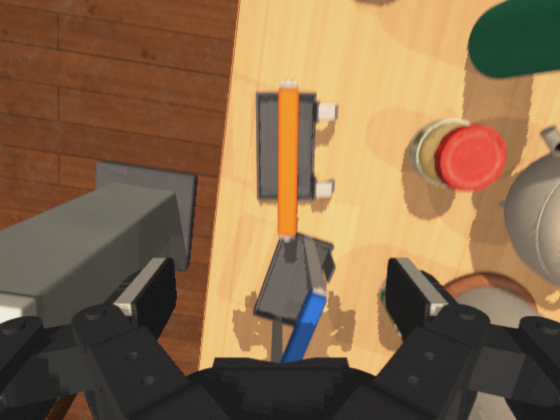

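The wrist view shows the orange bar running from about (289,85) to (287,237), the hooks to its right, and the mustard jar clear at (470,157).

Run:
```python
from h import *
s=snap('wrist');st=robot.state();print(st['ee_pos'],st['eef_rot'])
hsv=cv2.cvtColor(s['img'],cv2.COLOR_RGB2HSV);m=cv2.inRange(hsv,(5,190,120),(18,255,255));m=cv2.morphologyEx(m,2,np.ones((3,3)))
n,l,S,c=cv2.connectedComponentsWithStats(m);k=1+np.argmax(S[1:,4])
ys,xs=np.where(l==k)
P=[]
for v in range(ys.min()+5,ys.max()-5,4):
    x=xs[ys==v];P.append(plane(s,((x.min()+x.max())/2,v),.133))
P=np.array(P);c=np.polyfit(P[:,1],P[:,0],1)
a,b=[plane(s,(xs.mean(),v),.133) for v in(ys.min()-.5,ys.max()+.5)];ym=(a[1]+b[1])/2
print(a,b,'yaw',-np.degrees(np.arctan(c[0])),np.polyval(c,ym),ym)
```

```text
[0.43484891 0.37276208 0.40402974] [-2.04278033e+00 -2.38616851e+00  1.37745587e-03]
[0.42744003 0.45139132 0.133     ] [0.44374212 0.35010821 0.133     ] yaw 8.652977842263473 0.4355539473021476 0.4007497649578843
```

move_arm([
  {"tx":0.01,"ty":0.29,"tz":0,"wx":0,"wy":0,"wz":0,"jaw":-1},
  {"tx":0,"ty":0.28,"tz":-0.3,"wx":0,"wy":0,"wz":0,"jaw":-1},
  {"tx":0,"ty":0,"tz":-0.5,"wx":0,"wy":0,"wz":0,"jaw":-1},
  {"tx":0,"ty":0,"tz":-0.5,"wx":0,"wy":0,"wz":0,"jaw":-1},
  {"tx":0,"ty":0,"tz":-0.5,"wx":0,"wy":0,"wz":0,"jaw":-1},
  {"tx":0,"ty":0,"tz":-0.4,"wx":0,"wy":0,"wz":0,"jaw":-1},
  {"tx":0,"ty":0,"tz":-0.3,"wx":0,"wy":0,"wz":0,"jaw":-1},
  {"tx":0,"ty":0,"tz":0,"wx":0,"wy":0,"wz":0,"jaw":-1},
  {"tx":0,"ty":0,"tz":0,"wx":0,"wy":0,"wz":0,"jaw":-1},
])

```text
clock: 4.45
ee_pos: [0.4357, 0.3986, 0.2798]
eef_rot: [-2.047, -2.383, 0.001]
force: [-0.5, -0.3, -0.5]
gripper_width: 0.0854
grip_force: 0.0
```

move_arm([
  {"tx":0,"ty":0,"tz":0,"wx":0,"wy":0,"wz":0,"jaw":1},
  {"tx":0,"ty":0,"tz":0,"wx":0,"wy":0,"wz":0,"jaw":1},
  {"tx":0,"ty":0,"tz":0,"wx":0,"wy":0,"wz":0,"jaw":1},
  {"tx":0,"ty":0,"tz":0,"wx":0,"wy":0,"wz":0,"jaw":1},
  {"tx":0,"ty":0,"tz":0,"wx":0,"wy":0,"wz":0,"jaw":1},
  {"tx":0,"ty":0,"tz":0,"wx":0,"wy":0,"wz":0,"jaw":1},
  {"tx":0,"ty":0,"tz":0,"wx":0,"wy":0,"wz":0,"jaw":1},
  {"tx":0,"ty":0,"tz":0,"wx":0,"wy":0,"wz":0,"jaw":1},
])

```text
clock: 5.12
ee_pos: [0.4355, 0.3991, 0.2801]
eef_rot: [2.046, 2.384, 0.001]
force: [-0.8, 0.0, 5.8]
gripper_width: 0.0132
grip_force: 59.4
```

Gripped. Now I'll lift and carry.

move_arm([
  {"tx":0,"ty":0,"tz":0.2,"wx":0,"wy":0,"wz":0,"jaw":1},
  {"tx":0,"ty":0,"tz":0.4,"wx":0,"wy":0,"wz":0,"jaw":1},
  {"tx":0,"ty":0,"tz":0.6,"wx":0,"wy":0,"wz":0,"jaw":1},
  {"tx":0,"ty":0,"tz":0.6,"wx":0,"wy":0,"wz":0,"jaw":1},
  {"tx":0,"ty":0,"tz":0.6,"wx":0,"wy":0,"wz":0,"jaw":1},
  {"tx":0,"ty":0,"tz":0.6,"wx":0,"wy":0,"wz":0,"jaw":1},
  {"tx":0,"ty":0,"tz":0.4,"wx":0,"wy":0,"wz":0,"jaw":1},
  {"tx":0,"ty":0,"tz":0.2,"wx":0,"wy":0,"wz":0,"jaw":1},
  {"tx":0,"ty":-0.2,"tz":0,"wx":0,"wy":0,"wz":0,"jaw":1},
  {"tx":0,"ty":-0.4,"tz":0,"wx":0,"wy":0,"wz":0,"jaw":1},
  {"tx":0,"ty":-0.6,"tz":0,"wx":0,"wy":0,"wz":0,"jaw":1},
  {"tx":0,"ty":-0.7,"tz":0,"wx":0,"wy":0,"wz":0,"jaw":1},
])

```text
clock: 6.12
ee_pos: [0.4352, 0.3033, 0.4574]
eef_rot: [-2.044, -2.385, 0.005]
force: [0.2, 0.5, -1.9]
gripper_width: 0.0131
grip_force: 58.6
```

move_arm([
  {"tx":0,"ty":-0.7,"tz":0,"wx":0,"wy":0,"wz":-0.0196,"jaw":1},
  {"tx":0,"ty":-0.7,"tz":0,"wx":0,"wy":0,"wz":-0.0196,"jaw":1},
  {"tx":0,"ty":-0.7,"tz":0,"wx":0,"wy":0,"wz":-0.0196,"jaw":1},
  {"tx":0,"ty":-0.7,"tz":0,"wx":0,"wy":0,"wz":-0.0196,"jaw":1},
  {"tx":0,"ty":-0.7,"tz":0,"wx":0,"wy":0,"wz":0,"jaw":1},
  {"tx":0,"ty":-0.7,"tz":0,"wx":0,"wy":0,"wz":0,"jaw":1},
  {"tx":0,"ty":-0.7,"tz":0,"wx":0,"wy":0,"wz":0,"jaw":1},
  {"tx":0,"ty":-0.6,"tz":0,"wx":0,"wy":0,"wz":0,"jaw":1},
  {"tx":0,"ty":-0.4,"tz":0,"wx":0,"wy":0,"wz":0,"jaw":1},
  {"tx":0,"ty":-0.3,"tz":0,"wx":0,"wy":0,"wz":0,"jaw":1},
  {"tx":0,"ty":0,"tz":0,"wx":0,"wy":0,"wz":0,"jaw":1},
  {"tx":0,"ty":0,"tz":0,"wx":0,"wy":0,"wz":0,"jaw":1},
])

```text
clock: 7.12
ee_pos: [0.4352, -0.0066, 0.4583]
eef_rot: [-2.324, -2.112, 0.002]
force: [-0.0, 0.5, -1.8]
gripper_width: 0.0129
grip_force: 58.6
```

Run:
```python
from h import *
a=snap('side')['img'][60:380,180:400];b=snap('wrist')['img']
cv2.imwrite('pics/d.png',np.hstack([cv2.resize(a,(289,420)),b[:,60:500]])[:,:,::-1])
```

```text
(no output)
```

View pics/d.png

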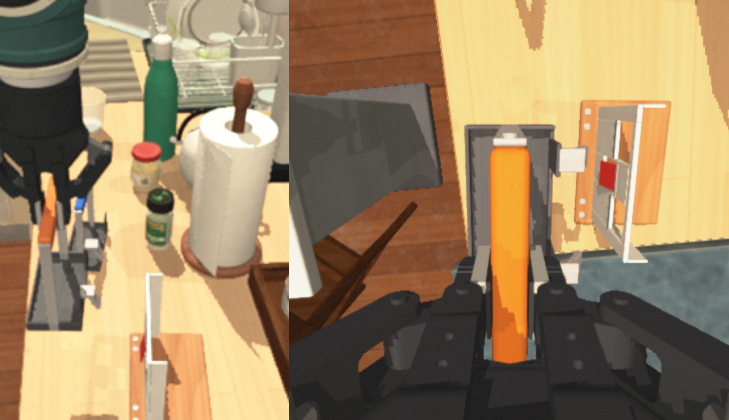

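The held shelf is straight in the grip, with its tabs toward the rack. Next I'll descend to insertion height and check its alignment from above.

move_arm([
  {"tx":0,"ty":0.06,"tz":-0.2,"wx":0,"wy":0,"wz":0,"jaw":1},
  {"tx":0,"ty":0,"tz":-0.4,"wx":0,"wy":0,"wz":0,"jaw":1},
  {"tx":0,"ty":0,"tz":-0.5,"wx":0,"wy":0,"wz":0,"jaw":1},
  {"tx":0,"ty":0,"tz":-0.5,"wx":0,"wy":0,"wz":0,"jaw":1},
  {"tx":0,"ty":0,"tz":-0.3,"wx":0,"wy":0,"wz":0,"jaw":1},
  {"tx":0,"ty":0,"tz":-0.2,"wx":0,"wy":0,"wz":0,"jaw":1},
  {"tx":0,"ty":0,"tz":0,"wx":0,"wy":0,"wz":0,"jaw":1},
  {"tx":0,"ty":0,"tz":0,"wx":0,"wy":0,"wz":0,"jaw":1},
])

```text
clock: 7.88
ee_pos: [0.4354, -0.0025, 0.3547]
eef_rot: [-2.322, -2.115, 0.0]
force: [0.5, 0.4, -1.6]
gripper_width: 0.013
grip_force: 58.5
```

Run:
```python
from h import *
st=robot.state();print(st['ee_pos'])
s=snap('wrist');t=snap('top');sd=snap('side')
hsv=cv2.cvtColor(s['img'],cv2.COLOR_RGB2HSV);m=cv2.inRange(hsv,(5,190,100),(18,255,255));m=cv2.morphologyEx(m,2,np.ones((3,3)))
n,l,S,c=cv2.connectedComponentsWithStats(m);k=1+np.argmax(S[1:,4]);ys,xs=np.where(l==k);print(S[k])
P=[]
zt=st['ee_pos'][2]-.1551+.008
for v in range(ys.min()+8,min(ys.max()-8,240),4):
    x=xs[ys==v];P.append(plane(s,((x.min()+x.max())/2,v),zt))
P=np.array(P);c=np.polyfit(P[:,1],P[:,0],1)
print('far end',plane(s,(xs[ys<ys.min()+5].mean(),ys.min()-.5),zt),'yaw',-np.degrees(np.arctan(c[0])),'x at y=.04',np.polyval(c,.04))
a=cv2.resize(t['img'][150:270,320:440],(400,400),interpolation=2);b=cv2.resize(sd['img'][190:400,190:400],(400,400),interpolation=2)
cv2.imwrite('pics/e.png',np.hstack([a,b])[:,:,::-1])
```

```text
[ 0.43544993 -0.00248216  0.35474632]
[ 261  147   40  216 6220]
far end [0.4410431  0.051096   0.20764632] yaw -5.320576219186309 x at y=.04 0.4399775985890767
```

View pics/e.png

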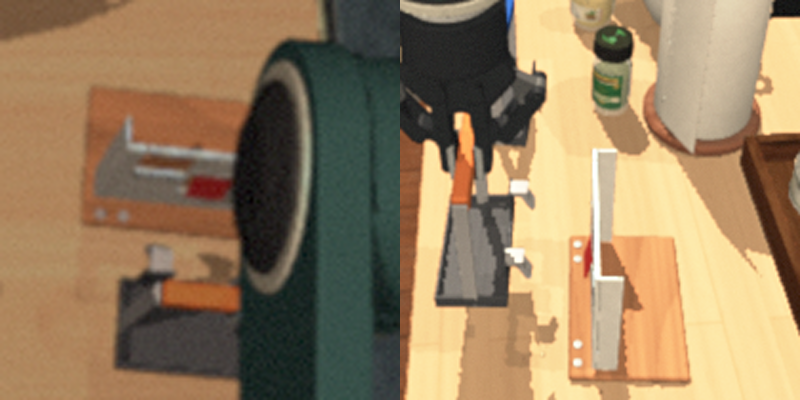

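Aligned (handle yaw -5.3°, height 29 mm above home). I'll go forward along the rack's x, slowing near the panel.

move_arm([
  {"tx":0.1,"ty":-0.012,"tz":0,"wx":0,"wy":0,"wz":0,"jaw":1},
  {"tx":0.2,"ty":-0.024,"tz":0,"wx":0,"wy":0,"wz":0,"jaw":1},
  {"tx":0.2,"ty":-0.024,"tz":0,"wx":0,"wy":0,"wz":0,"jaw":1},
  {"tx":0.2,"ty":-0.024,"tz":0,"wx":0,"wy":0,"wz":0,"jaw":1},
  {"tx":0.2,"ty":-0.024,"tz":0,"wx":0,"wy":0,"wz":0,"jaw":1},
  {"tx":0.2,"ty":-0.024,"tz":0,"wx":0,"wy":0,"wz":0,"jaw":1},
  {"tx":0.1,"ty":-0.012,"tz":0,"wx":0,"wy":0,"wz":0,"jaw":1},
  {"tx":0,"ty":0,"tz":0,"wx":0,"wy":0,"wz":0,"jaw":1},
])

```text
clock: 8.7
ee_pos: [0.4965, -0.0103, 0.3544]
eef_rot: [-2.323, -2.114, 0.001]
force: [0.8, -0.3, -2.1]
gripper_width: 0.0132
grip_force: 58.6
```

move_arm([
  {"tx":0.04,"ty":-0.004,"tz":0,"wx":0,"wy":0,"wz":0,"jaw":1},
  {"tx":0.04,"ty":-0.004,"tz":0,"wx":0,"wy":0,"wz":0,"jaw":1},
  {"tx":0.04,"ty":-0.004,"tz":0,"wx":0,"wy":0,"wz":0,"jaw":1},
  {"tx":0.04,"ty":-0.004,"tz":0,"wx":0,"wy":0,"wz":0,"jaw":1},
  {"tx":0.02,"ty":-0.002,"tz":0,"wx":0,"wy":0,"wz":0,"jaw":1},
  {"tx":0,"ty":0,"tz":0,"wx":0,"wy":0,"wz":0,"jaw":1},
])

```text
clock: 9.2
ee_pos: [0.5044, -0.011, 0.3547]
eef_rot: [-2.323, -2.114, 0.001]
force: [-3.5, 0.4, 1.3]
gripper_width: 0.0127
grip_force: 59.0
```

move_arm([
  {"tx":0,"ty":0,"tz":-0.08,"wx":0,"wy":0,"wz":0,"jaw":1},
  {"tx":0,"ty":0,"tz":-0.08,"wx":0,"wy":0,"wz":0,"jaw":1},
  {"tx":0,"ty":0,"tz":-0.08,"wx":0,"wy":0,"wz":0,"jaw":1},
  {"tx":0,"ty":0,"tz":-0.08,"wx":0,"wy":0,"wz":0,"jaw":1},
  {"tx":0,"ty":0,"tz":0,"wx":0,"wy":0,"wz":0,"jaw":1},
])

```text
clock: 9.62
ee_pos: [0.5042, -0.011, 0.3374]
eef_rot: [-2.322, -2.114, 0.002]
force: [-3.1, -0.7, -3.3]
gripper_width: 0.0132
grip_force: 58.5
```

move_arm([
  {"tx":0,"ty":0,"tz":-0.06,"wx":0,"wy":0,"wz":0,"jaw":1},
  {"tx":0,"ty":0,"tz":-0.06,"wx":0,"wy":0,"wz":0,"jaw":1},
  {"tx":0,"ty":0,"tz":-0.06,"wx":0,"wy":0,"wz":0,"jaw":1},
  {"tx":0,"ty":0,"tz":-0.04,"wx":0,"wy":0,"wz":0,"jaw":1},
  {"tx":0,"ty":0,"tz":0,"wx":0,"wy":0,"wz":0,"jaw":1},
  {"tx":0,"ty":0,"tz":0,"wx":0,"wy":0,"wz":0,"jaw":1},
])

```text
clock: 10.12
ee_pos: [0.5045, -0.0111, 0.3277]
eef_rot: [2.323, 2.114, 0.0]
force: [0.5, 0.6, -1.3]
gripper_width: 0.0127
grip_force: 58.7
```

move_arm([
  {"tx":0,"ty":0,"tz":-0.03,"wx":0,"wy":0,"wz":0,"jaw":1},
  {"tx":0,"ty":0,"tz":-0.03,"wx":0,"wy":0,"wz":0,"jaw":1},
  {"tx":0,"ty":0,"tz":0,"wx":0,"wy":0,"wz":0,"jaw":1},
  {"tx":0,"ty":0,"tz":0,"wx":0,"wy":0,"wz":0,"jaw":1},
])

```text
clock: 10.45
ee_pos: [0.5045, -0.0111, 0.3251]
eef_rot: [2.323, 2.114, 0.001]
force: [-1.6, -0.1, 3.6]
gripper_width: 0.0126
grip_force: 59.4
```

move_arm([
  {"tx":0,"ty":0,"tz":-0.03,"wx":0,"wy":0,"wz":0,"jaw":1},
  {"tx":0,"ty":0,"tz":0,"wx":0,"wy":0,"wz":0,"jaw":1},
  {"tx":0,"ty":0,"tz":0,"wx":0,"wy":0,"wz":0,"jaw":1},
])

```text
clock: 10.7
ee_pos: [0.5045, -0.011, 0.325]
eef_rot: [2.322, 2.114, 0.002]
force: [-8.1, -0.2, 18.0]
gripper_width: 0.0129
grip_force: 61.3
```

Run:
```python
from h import *
t=snap('top');sd=snap('side')
a=cv2.resize(t['img'][150:270,320:440],(400,400),interpolation=2);b=cv2.resize(sd['img'][230:400,220:390],(400,400),interpolation=2)
cv2.imwrite('pics/f.png',np.hstack([a,b])[:,:,::-1])
```

```text
(no output)
```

View pics/f.png

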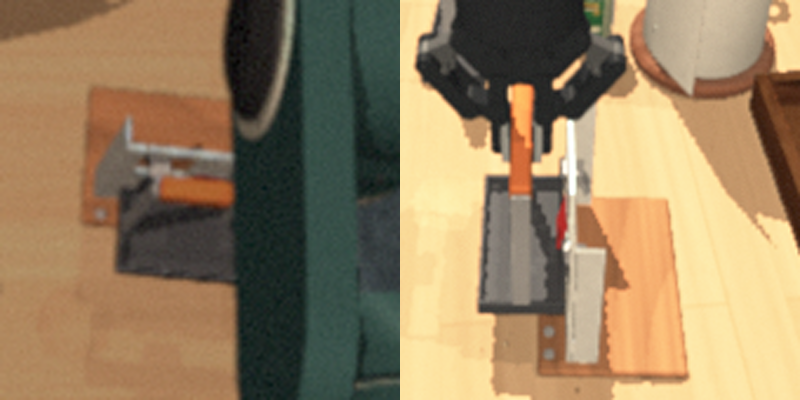

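Both tabs are hooked and it is firmly seated (18 N stop at the home height), with the red catch showing above the bar. I'll relax, release and rise.

move_arm([
  {"tx":0,"ty":0,"tz":0.03,"wx":0,"wy":0,"wz":0,"jaw":1},
  {"tx":0,"ty":0,"tz":0,"wx":0,"wy":0,"wz":0,"jaw":0},
  {"tx":0,"ty":0,"tz":0,"wx":0,"wy":0,"wz":0,"jaw":0},
  {"tx":0,"ty":0,"tz":0,"wx":0,"wy":0,"wz":0,"jaw":0},
  {"tx":0,"ty":0,"tz":0,"wx":0,"wy":0,"wz":0,"jaw":0},
  {"tx":0,"ty":0,"tz":0.1,"wx":0,"wy":0,"wz":0,"jaw":0},
  {"tx":0,"ty":0,"tz":0.3,"wx":0,"wy":0,"wz":0,"jaw":0},
  {"tx":0,"ty":0,"tz":0.5,"wx":0,"wy":0,"wz":0,"jaw":0},
  {"tx":0,"ty":0,"tz":0.6,"wx":0,"wy":0,"wz":0,"jaw":0},
  {"tx":0,"ty":0,"tz":0.6,"wx":0,"wy":0,"wz":0,"jaw":0},
  {"tx":0,"ty":0,"tz":0.2,"wx":0,"wy":0,"wz":0,"jaw":0},
  {"tx":0,"ty":0,"tz":0,"wx":0,"wy":0,"wz":0,"jaw":0},
])

```text
clock: 11.8
ee_pos: [0.5044, -0.011, 0.443]
eef_rot: [2.321, 2.113, 0.005]
force: [1.3, -0.1, 0.0]
gripper_width: 0.0429
grip_force: 0.0
```

Run:
```python
from h import *
t=snap('wrist');sd=snap('side')
a=cv2.resize(t['img'][0:300,180:480],(400,400),interpolation=2);b=cv2.resize(sd['img'][230:400,220:390],(400,400),interpolation=2)
cv2.imwrite('pics/g.png',np.hstack([a,b])[:,:,::-1])
```

```text
(no output)
```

View pics/g.png

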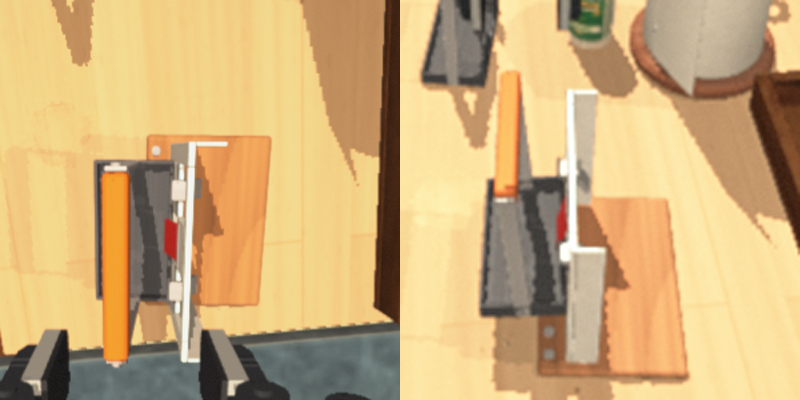

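Both hooks are through the slots, the shelf is flush, and the red catch stands out over the bar (wrist crop, about (171,238)). The gripper is clear, so I'll hand in.

```bash
python3 -c "
from cell import robot
print(robot.hand_in())"
```

```text
the job is handed in; nothing more can be done
None
```

I hung the orange-handled shelf on the rack and let go of it. Both tabs are through the slots, it is seated at the home height, and the last pictures show the red catch out above its back bar. I did not touch the blue-handled tray or the jars, and I handed in the job at about 12 s on the clock; no verdict came back.

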